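Pack a field-service kit into its fitted trays

TASK

Pack the field-service kit into its three fitted trays: the green USB stick flat in the small well in the floor of the largest tray, the bus tester over it in that tray's recess with the screen up, the power supply label up in the rectangular recess of its own tray and the case fan in the small square one. Each thing must lie flat on the floor of its recess, released; leave the drive in its flat dark sleeve where it is.

Things in the scene. Friction and masses are not known exactly. Their poses are not given: they have to be found in the camera images.
- bus_tester: Handheld bus tester, loose, 0.34 kg: black block with a dark screen and grey and orange keys on top, 142 (x) x 65 (y) x 30 mm (61 mm wide in its upper half). Origin: centre of the underside; z up out of the screen side. Grasp across y. Either way round in its recess, screen up.
- power_supply: Black laptop-type power supply with a pale label on top, loose, 0.21 kg, 127 (x) x 52 (y) x 30 mm overall; the block runs from x = -46 to +62 mm, beyond its -x end is a short cable stub, 10 mm thick, 15 mm up. Origin: centre of the underside of the overall length. Grasp across y, near x = +8 mm. Either way round in its recess, label up.
- usb_stick: Green USB stick lying flat, loose, 20 g, 56 (its x) x 18 (its y) x 8 mm; green body from x = -28 to +14 mm, narrower metal plug beyond, to +28 mm. Origin: centre of the underside. Grasp the body across its y; it may lie either way round.
- case_fan: Small square black case fan lying flat, loose, 60 g, with a yellow hub label, 40 x 40 x 15 mm (solid to 13 mm). Origin: centre of the underside; x and y along its sides. Grasp it across two facing sides. It may be turned by quarter turns.
- tester_tray: Largest tray, fixed, black top, 184 (x) x 107 (y) x 26 mm; recess 156 x 79 mm, centred, grey floor at z = 14 mm. In mid-floor the stick's well, 70 (x) x 32 (y) mm, yellow floor at z = 4 mm: a flat stick ends 2 mm below the grey floor, the tester lies over it. A finger channel 44 mm wide in x, centred, crosses the whole tray in y down to z = 4 mm. Origin: centre of the tray's underside; z up.
- supply_tray: Tray for the power supply, fixed, black top, yellow floor: 169 (x) x 94 (y) x 16 mm; centred rectangular recess 141 (x) x 66 (y) mm, its floor at z = 4 mm. Finger notches 44 mm wide in x, centred, go through both long walls (+y and -y) down to a sill 2 mm above the floor. Origin: centre of the tray's underside; z up.
- fan_tray: Tray for the case fan, fixed, the smallest, black top, yellow floor: 82 x 82 x 12 mm; centred square recess 54 x 54 mm, its floor at z = 4 mm. Finger notches 36 mm wide in x, centred, go through the walls at +y and -y down to a sill 2 mm above the floor. Origin: centre of the tray's underside; z up.
- drive_sleeve: Bystander: a drive in a flat dark sleeve, 135 (its x) x 93 (its y) x 18 mm, loose; it has no tray and stays where it lies. Origin: centre of the underside.
Mind the look-alikes: they are no part of the job. Leave any pink or red look-alike of the usb_stick alone.

How it is judged:
By the outcome, as a careful person would: the job done as asked, in the order asked, and still so for the second after the job is handed in, with the robot touching nothing.
It also fails if it takes over 96 s, if anything falls off the work surface, if the arm or the gripper's body presses on something with over 40 N, if the wrist force passes 120 N, or if a joint passes its speed limit or range.

ROBOT

A 6-joint arm with a two-finger parallel gripper is mounted at the origin on a cart in front of the work surface, level with it; the furniture and walls round the work are solid. World frame = base frame: x ahead of the robot, y to its left, z up, the work surface at z = 0. Lengths are in mm, angles in rad, forces in N, time in s.
With the tool pointing down it reaches from about 350 to 975 mm from the base axis. Payload 7.1 kg.
Tool frame: the origin (TCP) lies on the front face of the gripper's body, between the roots of the fingers; the fingertips stand 80 mm ahead of it and the grasp point (between the pads) lies 61 mm ahead of it (env.tips_ahead is the distance from the TCP to the fingertips, in mm); z points along the fingers, y is the line along which they close (so a half turn about z gives the same grasp; the last joint's range is limited). The gripper opens to 88 mm and grips with 3 to 60 N. Pads are 20 mm wide; open, the fingers measure 115 mm over their backs; the gripper's body (75 mm by 178 mm) begins 61 mm behind the grasp point.
Start: joints at [1.239, 0.423, 1.63, -0, 1.089, -0.019], TCP at [192.296, 594.666, 302.675] pointing down, gripper open.
Joint ranges: [-3, 3], [-0.9, 2.11], [0.09, 2.58], [-1.31, 4.45], [0.11, 2.69], [-2.54, 2.54]. Speed limits (rad/s): [2.39, 2.39, 3.01, 3.14, 3.14, 3.14].

INTERFACE

Orientations are given as a unit quaternion [x, y, z, w].
In Python, from station import env, set_gripper, viewer, workorder gives the robot as it stands. Calls block until the motion is done:
- env.reach(position, orientation): joint-space move of the TCP to a pose.
- env.move_l(position, rot=None, rate=150, f_stop=None): straight line of the TCP; rot=None keeps the orientation; rate is the mean speed in mm/s. With f_stop (N) it stops when the force on the tool has changed by that much, and returns True; else False.
- env.move_joints(angles): joint-space move.
- set_gripper(opening): finger opening in mm; the grip force is fixed at half the most; returns when the fingers have stopped.
- env.hold(seconds).
- env.ik(position, orientation): joint angles nearest the present ones, or None.
- env.read_state(): the state.
- viewer.camera(name): name is "scene" or "side" or "wrist"; returns the picture (420x560x3 uint8, blue, green, red); there is no depth.
- viewer.camera_params(name): a dict with "fx", "fy", "cx", "cy" (pixels), "pose" (4x4, takes a point from camera to world coordinates); the wrist camera has in their place "tool_from_camera" (4x4, takes a point from camera to tool coordinates, whose origin is the TCP and whose axes are the flange's). Camera axes: x right, y up, looking along -z (the intrinsics and any distortion apply to the point x, -y, -z); pixel columns grow to the right and rows downward; lengths in mm; the calibration is good to about 2 mm. A picture is of the moment at which its call begins: read the wrist's pose just before it. camera_params takes no time and is no camera call.
A pose or a line that the arm cannot do raises env.IKError and nothing moves.
- workorder.sign_off(): hands the job in; it is judged then, once.
The state is a dict: "time_s": time; "qpos": joint angles; "dq": joint speeds; "tau": joint torques, N m; "tool_pos": TCP position; "orientation": TCP orientation; "force": force on the tool from outside, world axes, zero at the start; "wrist_torque": the same for the moment, N m; "width": finger opening in mm; "grip_force": force on a finger pad.
Only numpy, scipy, OpenCV 4.12 (cv2) and the standard library are available. Lean on these libraries where they do the work, as an engineer would, in place of code of your own. Each camera call takes 0.05 s, during which the arm holds its last target. There are 200 camera calls.

## Working session

There is one attempt and no reset: what is moved stays moved. The work goes in short steps, each a Python script; the robot and the scene stay as the last script left them, time stands still between calls to the robot, and variables do not carry over. Pictures are saved under pics/ and viewed, at most 14 in all, crops included, and the job is handed in when it is done.

```bash
ls; mkdir -p pics
python3 - <<'E'
from station import env, viewer
import cv2, numpy as np
for n in ["scene","side"]:
    im=viewer.camera(n); cv2.imwrite(f"pics/{n}0.png",im)
    p=viewer.camera_params(n); print(n,p)
print(viewer.camera_params("wrist")); s=env.read_state(); print(s['time_s'],s['orientation'])
E
```

```text
pics
scene {'fx': 451.39974428657797, 'fy': 451.39974428657797, 'cx': 273.2958368250722, 'cy': 206.15927917620672, 'pose': array([[ 8.27149132e-01,  3.53873247e-01, -4.36575352e-01,
         2.21725706e+01],
       [-5.61783363e-01,  4.99982664e-01, -6.59103018e-01,
        -6.87248049e+02],
       [-1.49588175e-02,  7.90437259e-01,  6.12360330e-01,
         6.45513340e+02],
       [ 0.00000000e+00,  0.00000000e+00,  0.00000000e+00,
         1.00000000e+00]])}
side {'fx': 543.2566182200156, 'fy': 543.2566182200156, 'cx': 271.9483580792606, 'cy': 214.13203774985294, 'pose': array([[ 9.17843304e-01,  1.25720949e-01, -3.76507519e-01,
        -1.57716877e+02],
       [-3.96288068e-01,  3.44683243e-01, -8.50969582e-01,
        -1.38179640e+03],
       [ 2.27911291e-02,  9.30262170e-01,  3.66186919e-01,
         6.38178584e+02],
       [ 0.00000000e+00,  0.00000000e+00,  0.00000000e+00,
         1.00000000e+00]])}
{'fx': 293.47115919992734, 'fy': 293.47115919992734, 'cx': 280.5676895978048, 'cy': 212.41028786755692, 'tool_from_camera': array([[-3.54012969e-04,  9.58548045e-01,  2.84930730e-01,
         7.75731900e+01],
       [ 9.99999841e-01,  2.14506824e-04,  5.20820679e-04,
        -1.92302817e-01],
       [ 4.38112058e-04,  2.84930869e-01, -9.58547968e-01,
        -8.21011131e+01],
       [ 0.00000000e+00,  0.00000000e+00,  0.00000000e+00,
         1.00000000e+00]])}
0.1 [ 1.55744436e-01  9.87797145e-01 -6.77508962e-04 -1.14357526e-04]
```

View pics/scene0.png

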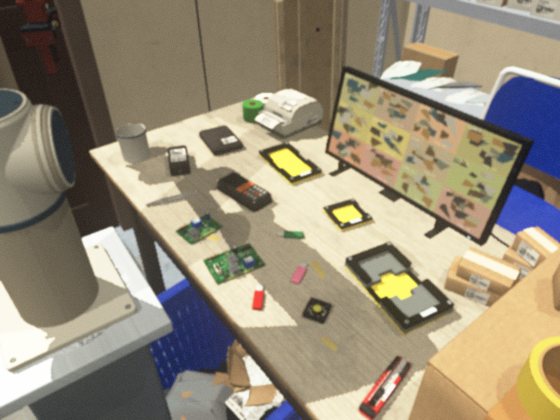

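View pics/side0.png

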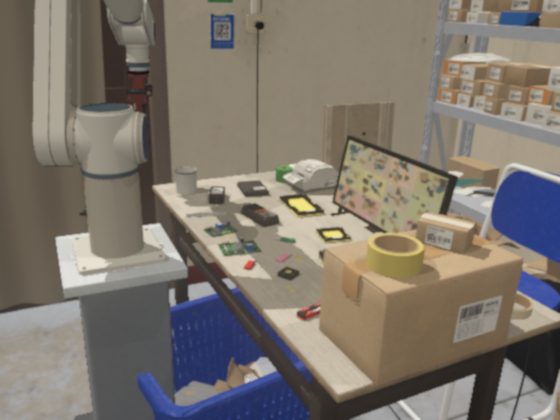

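The scene view shows:
- Green stick at (291,235). Its look-alikes are pink at (300,273) and red at (259,299), and a green roll sits at (252,110).
- Tester at (245,190).
- Black block with a pale label at (178,160), probably the supply. The dark slab at (221,139) is probably the sleeve.
- Fan at (317,309).
- Trays: tester (400,285), fan (347,213), supply (290,162).

Next I'll convert these to world positions.

```bash
cat > h.py <<'E'
import numpy as np, cv2
from station import env, set_gripper, viewer
from scipy.spatial.transform import Rotation as R
def down(a):  # tool z down, tool y at world angle a+90 -> tool x along angle a
    c,s=np.cos(a),np.sin(a)
    return R.from_matrix(np.array([[c,s,0],[s,-c,0],[0,0,-1]])).as_quat()
def cam(n, state=None):
    p=viewer.camera_params(n)
    if n!="wrist": return p,p["pose"]
    T=np.eye(4);T[:3,:3]=R.from_quat(state["orientation"]).as_matrix();T[:3,3]=state["tool_pos"]
    return p,T@p["tool_from_camera"]
def p2w(p,P,px,z=0.):
    px=np.atleast_2d(px).astype(float)
    d=np.c_[(px[:,0]-p["cx"])/p["fx"],-(px[:,1]-p["cy"])/p["fy"],-np.ones(len(px))]@P[:3,:3].T
    o=P[:3,3]; return o+d*((z-o[2])/d[:,2])[:,None]
def w2p(p,P,X):
    c=(np.atleast_2d(X)-P[:3,3])@P[:3,:3]
    return np.c_[p["cx"]+p["fx"]*c[:,0]/-c[:,2],p["cy"]+p["fy"]*c[:,1]/c[:,2]]
E
python3 - <<'E'
from h import *
p,P=cam("scene")
for n,x,z in [("stick",(291,235),8),("pink",(300,273),8),("red",(259,299),8),("tester",[(217,178),(231,174),(271,200),(245,190)],30),("supp?",[(169,149),(185,147),(189,167),(171,170)],30),("sleeve?",[(200,130),(222,126),(243,146),(217,153)],18),("fan",(317,309),15),("ttray",[(346,250),(391,243),(453,304),(410,326),(400,285)],26),("ftray",[(324,213),(351,199),(372,214),(344,230),(347,213)],12),("stray",[(259,149),(287,143),(322,171),(292,180),(290,162)],16),("mon",[(338,170),(390,192),(440,225)],0)]:
    print(n,p2w(p,P,x,z)[:,:2].round().tolist())
im=cv2.imread("pics/scene0.png")
a=cv2.resize(im[115:250,150:310],None,fx=4.5,fy=4.4,interpolation=cv2.INTER_CUBIC); cv2.imwrite("pics/crop1.png",a)
E
```

```text
stick [[451.0, -106.0]]
pink [[400.0, -206.0]]
red [[300.0, -215.0]]
tester [[412.0, 147.0], [449.0, 142.0], [470.0, -3.0], [442.0, 65.0]]
supp? [[373.0, 344.0], [413.0, 328.0], [378.0, 231.0], [335.0, 245.0]]
sleeve? [[499.0, 412.0], [563.0, 396.0], [553.0, 260.0], [477.0, 268.0]]
fan [[368.0, -297.0]]
ttray [[502.0, -221.0], [589.0, -258.0], [563.0, -431.0], [467.0, -420.0], [520.0, -347.0]]
ftray [[553.0, -92.0], [637.0, -87.0], [638.0, -156.0], [550.0, -162.0], [595.0, -121.0]]
stray [[582.0, 223.0], [663.0, 205.0], [653.0, 39.0], [568.0, 51.0], [612.0, 120.0]]
mon [[706.0, 37.0], [744.0, -109.0], [743.0, -260.0]]
```

View pics/crop1.png

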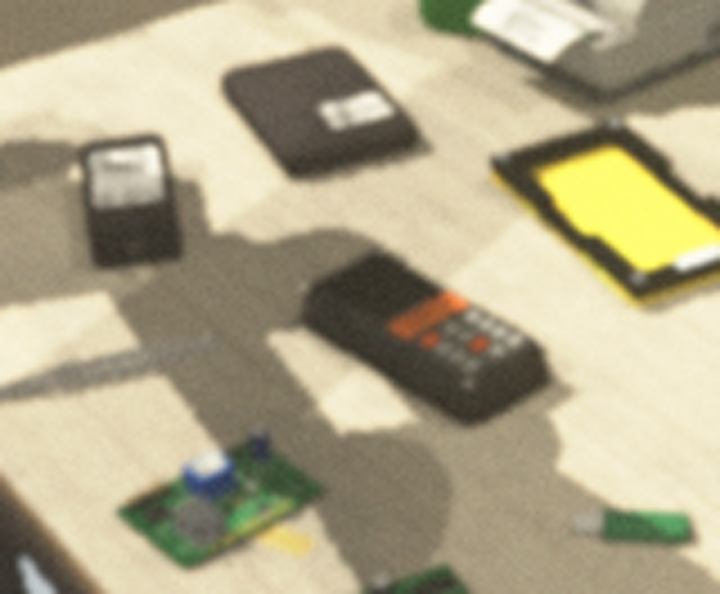

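The crop matches the descriptions:
- Supply: black block with a pale label at (178,160).
- Tester: orange and grey keys at (245,190).
- Green stick: body at (295,235), plug to the left.
- Sleeve: slab with a small label at (221,139).

Next, wrist views from above for accurate positions.

Run:
```python
from h import *
import pickle
for i,y in enumerate([180,-240]):
    env.reach([480,y,300],down(0)); env.hold(.2)
    s=env.read_state(); im=viewer.camera("wrist")
    cv2.imwrite(f"pics/w{i}.png",im); pickle.dump({k:s[k] for k in("tool_pos","orientation")},open(f"w{i}.pkl","wb"))
    cv2.imwrite(f"pics/w{i}v.png",cv2.resize(im,(784,588),interpolation=cv2.INTER_CUBIC)); print(s['time_s'],s['qpos'],s['tool_pos'])
```

```text
2.1333 [3.36629486e-01 2.62170919e-01 1.87789183e+00 4.07405543e-05
 1.00156599e+00 1.90609128e+00] [479.88752882 180.55218854 299.96862571]
3.9333 [-4.84141021e-01  2.97311896e-01  1.82777445e+00  5.42011255e-05
  1.01646890e+00  1.08513867e+00] [ 480.36534811 -239.16009034  300.03294428]
```

View pics/w0v.png

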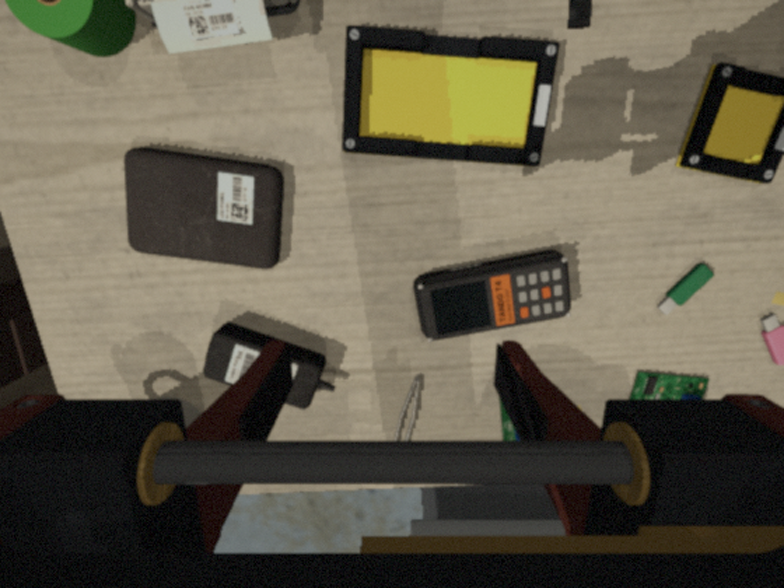

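View pics/w1v.png

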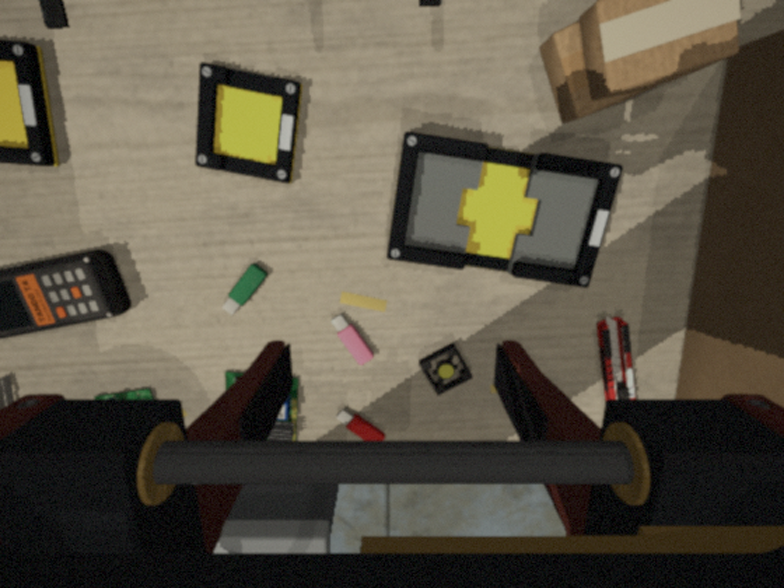

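In w0v (shown at 1.4x) I see:
- supply tray at (450,95)
- sleeve at (205,208)
- supply at (265,365), stub to the lower right
- tester at (493,295), screen up
- green stick at (687,287)

In w1v:
- fan tray at (249,122)
- tester tray at (503,210)
- green stick at (244,288)
- fan at (445,368)
- pink stick at (352,340), red stick at (360,425)

Next I'll fit poses from the corners and check them with an overlay.

```bash
cat > fit.py <<'E'
from h import *
import pickle, json
from scipy.optimize import least_squares
def rect(x0,x1,y0,y1): return np.array([[x0,y0],[x1,y0],[x1,y1],[x0,y1]],float)
def place(q,L): 
    c,s=np.cos(q[2]),np.sin(q[2]); return L@np.array([[c,s],[-s,c]])+q[:2]
def fit(w,corners,L,z,a0):
    S=pickle.load(open(f"w{w}.pkl","rb")); p,P=cam("wrist",S)
    X=p2w(p,P,np.array(corners)/1.4,z)[:,:2]
    r=least_squares(lambda q:(place(q,L)-X).ravel(),[*X.mean(0),a0])
    return r.x, np.abs(r.fun).max()
E
python3 - <<'E'
from fit import *
# corners in display px, in order of local rect (x0,y0),(x1,y0),(x1,y1),(x0,y1)
# image right = world -y, up = world +x. tray local x along image right => angle ~ -pi/2 ; local y image up
h=-np.pi/2
D={
"tester_tray":(1,[(388,257),(588,287),(621,162),(407,133)],rect(-92,92,-53.5,53.5),26,h),
"fan_tray":(1,[(196,166),(291,183),(301,78),(202,63)],rect(-41,41,-41,41),12,h),
"supply_tray":(0,[(343,152),(540,166),(559,42),(346,26)],rect(-84.5,84.5,-47,47),16,h),
"tester":(0,[(430,337),(571,304),(563,252),(416,288)],rect(-71,71,-30.5,30.5),30,h),
"supply":(0,[(325,356),(222,324),(205,372),(304,407)],rect(-46,62,-26,26),30,h+np.pi),
"stick0":(0,[(700,262),(671,294),(684,305),(714,273)],rect(-28,14,-9,9),8,0),
"stick1":(1,[(255,263),(228,297),(240,309),(267,274)],rect(-28,14,-9,9),8,0),
"fan":(1,[(418,365),(441,395),(472,379),(445,342)],rect(-20,20,-20,20),14,h),
}
out={};ims=[cv2.resize(cv2.imread(f"pics/w{i}.png"),None,fx=2.8,fy=2.8,interpolation=cv2.INTER_CUBIC) for i in (0,1)]
for n,(w,c,L,z,a) in D.items():
    q,e=fit(w,c,L,z,a); print(n,q.round(2),round(e,1)); out[n]=q.tolist()
    S=pickle.load(open(f"w{w}.pkl","rb"));p,P=cam("wrist",S)
    for zz,col in((z,(255,0,255)),(0,(255,255,0))):
        X=np.c_[place(q,L),np.full(4,zz)]; cv2.polylines(ims[w],[(w2p(p,P,X)*2.8).astype(int)],True,col,1)
json.dump(out,open("poses.json","w"))
a=ims[0][40:880,340:1568]; b=ims[1][100:840,360:1280]
cv2.imwrite("pics/o0.png",cv2.resize(a,(800,547),interpolation=cv2.INTER_AREA));cv2.imwrite("pics/o1.png",cv2.resize(b,(745,600),interpolation=cv2.INTER_AREA))
E
```

```text
tester_tray [ 528.88 -332.25   -1.71] 3.1
fan_tray [ 599.9  -118.31   -1.74] 1.6
supply_tray [618.18 135.87  -1.63] 1.2
tester [455.51  89.44  -1.32] 7.9
supply [384.33 293.13   1.2 ] 6.4
stick0 [455.43 -97.62   2.54] 2.1
stick1 [453.84 -98.06   2.42] 2.2
fan [ 374.53 -290.4    -2.51] 4.9
```

View pics/o0.png

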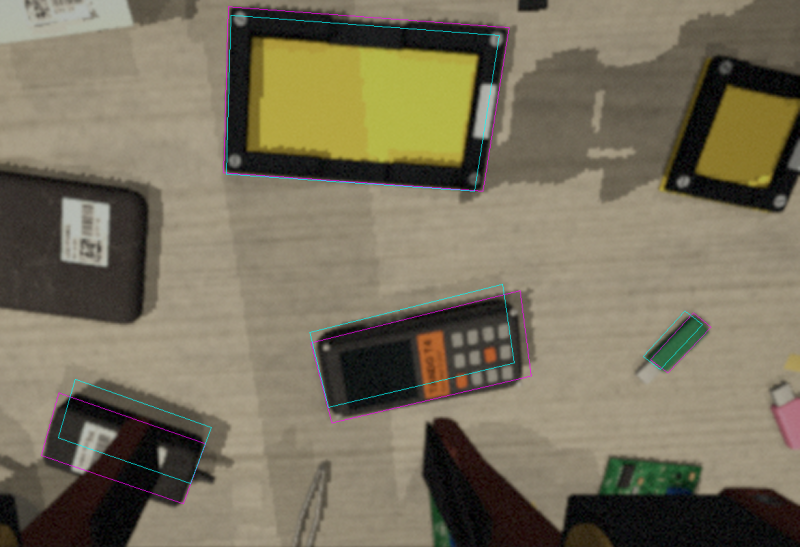

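View pics/o1.png

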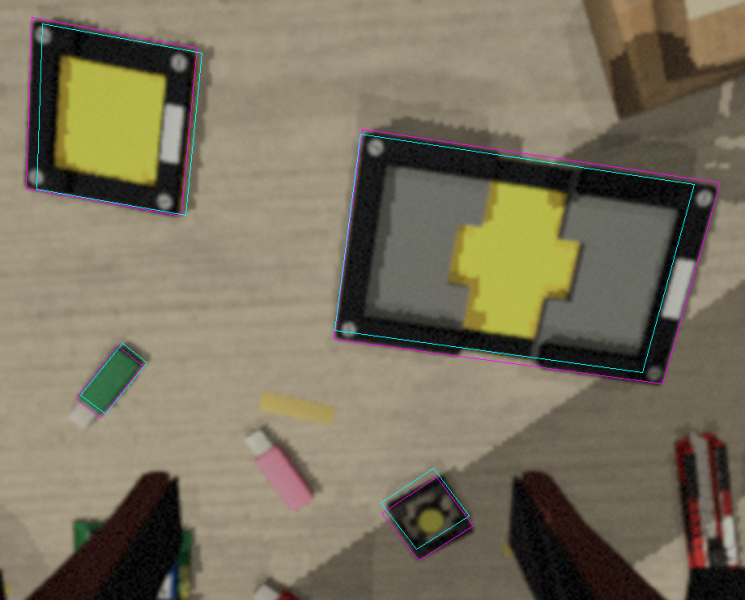

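Trays fit well (residual 1–3 mm, overlays on the edges). Object poses are only rough, so I'll take a straight-down close view before each grasp. First I'll triangulate the monitor to check clearance near the trays.

```bash
python3 - <<'E'
from fit import *
def tri(a,b):
    ds=[]
    for n,px in(("scene",a),("side",b)):
        p,P=cam(n); A=p2w(p,P,px,0)[0]; d=A-P[:3,3]; ds.append((P[:3,3],d/np.linalg.norm(d)))
    M=sum(np.eye(3)-np.outer(d,d) for o,d in ds); v=sum((np.eye(3)-np.outer(d,d))@o for o,d in ds)
    return np.linalg.solve(M,v)
print("screen low-left",tri((327,163),(335,205)).round(),"top-left",tri((343,69),(345,138)).round(),"top-right",tri((523,146),(450,181)).round())
for w,px in((0,(578,25)),(1,(50,25)),(1,(430,5))):
    S=pickle.load(open(f"w{w}.pkl","rb"));p,P=cam("wrist",S);print("foot",p2w(p,P,np.array(px)/1.4,0).round())
E
cat > see.py <<'E'
from fit import *
AHEAD=77.6
def look(xy,a,z=150):
    """put the camera straight above xy with tool x at angle a"""
    env.reach([xy[0]-AHEAD*np.cos(a),xy[1]-AHEAD*np.sin(a),z],down(a)); env.hold(.25)
    s=env.read_state(); im=viewer.camera("wrist"); return im,*cam("wrist",s)
def seg(mask,p,P,xy,ztop,R=110):
    """largest-overlap blob near xy -> hull in world xy, minAreaRect"""
    u,v=w2p(p,P,[*xy,ztop])[0]
    mask=cv2.morphologyEx(mask,cv2.MORPH_CLOSE,np.ones((5,5),np.uint8)); mask=cv2.morphologyEx(mask,cv2.MORPH_OPEN,np.ones((5,5),np.uint8))
    cs,_=cv2.findContours(mask,cv2.RETR_EXTERNAL,cv2.CHAIN_APPROX_NONE)
    cs=[c for c in cs if cv2.contourArea(c)>150]
    c=max(cs,key=lambda c:cv2.pointPolygonTest(c,(float(u),float(v)),True))
    W=p2w(p,P,c[:,0,:],ztop)[:,:2]
    return cv2.minAreaRect(W.astype(np.float32)), c
def ax(r,long=True):
    (cx,cy),(w,h),d=r; d=np.radians(d)
    return (d if (w>=h)==long else d+np.pi/2), (max(w,h),min(w,h)), np.array([cx,cy])
def near(a,ref,per=np.pi): return a-per*np.round((a-ref)/per)
E
python3 - <<'E'
from see import *
xy=(454,-98); a=near(2.48,np.arctan2(xy[1],xy[0])+1.57)
im,p,P=look(xy,a); cv2.imwrite("pics/s1.png",im)
hsv=cv2.cvtColor(im,cv2.COLOR_BGR2HSV)
m=cv2.inRange(hsv,(50,90,40),(95,255,255))
r,c=seg(m,p,P,xy,8); print(ax(r),a)
(x,y,w,h)=cv2.boundingRect(c); print(x,y,w,h, env.read_state()['time_s'])
o=im.copy(); cv2.drawContours(o,[c],-1,(255,0,255),1)
cv2.imwrite("pics/s1c.png",cv2.resize(o[:260,150:430],None,fx=2,fy=2))
E
```

```text
screen low-left [703.  70.  12.] top-left [756. 108. 231.] top-right [ 802. -343.  217.]
foot [[676.  30.  -0.]]
foot [[676.  38.   0.]]
foot [[ 690. -269.    0.]]
(np.float64(2.438149211418871), (40.51327896118164, 16.894678115844727), array([ 460.12207031, -101.58920288])) 2.48
270 106 25 57 6.2583
```

View pics/s1c.png

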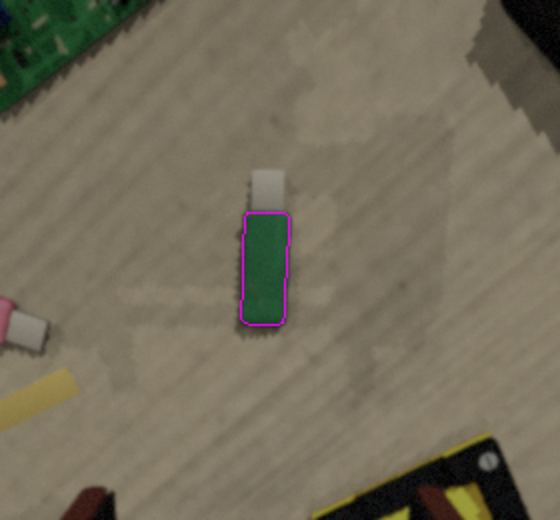

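The crop shows the green body centred at (266,268) with the metal plug above it. It measures 40.5 x 17 mm, so this is the right stick. Grasp it, then look at the tray while holding it.

```bash
cat >> see.py <<'E'
def grasp(xy,a,z,opening,up=160):
    set_gripper(opening); env.reach([*xy,z+50],down(a))
    hit=env.move_l([*xy,z],rate=100,f_stop=15); z1=env.read_state()["tool_pos"][2]
    set_gripper(0); s=env.read_state()
    print("grasp hit",hit,"z",round(z1,1),"width",round(s["width"],1),"F",round(s["grip_force"],1))
    env.move_l([*xy,up],rate=200); s=env.read_state(); print("lifted width",round(s["width"],1),"t",s["time_s"]); return z1
def trayfit(q,L,ztop,thr=55,z=150):
    """refine a tray's pose by its black rim seen from straight above"""
    a=near(q[2],np.arctan2(q[1],q[0])+1.57); im,p,P=look(q[:2],a,z)
    m=((im.max(2)<thr)*255).astype(np.uint8); r,c=seg(m,p,P,q[:2],ztop)
    d,sz,ctr=ax(r); print("tray",ctr.round(1),round(near(d,a,np.pi),3),np.round(sz,1)); return im,ctr,near(d,a),sz,c
E
python3 - <<'E'
from see import *
a=2.438
grasp((460.1,-101.6),a,82.3,40)
q=json.load(open("poses.json"))["tester_tray"]
im,ctr,t,sz,c=trayfit(q,None,26)
cv2.imwrite("pics/t1.png",im)
cv2.drawContours(im,[c],-1,(255,0,255),1); cv2.imwrite("pics/t1c.png",cv2.resize(im,(784,588)))
E
```

```text
grasp hit False z 82.4 width 17.5 F 30.0
lifted width 17.6 t 9.2
tray [ 561.2 -345. ] 1.408 [165.2  39.1]
```

View pics/t1c.png

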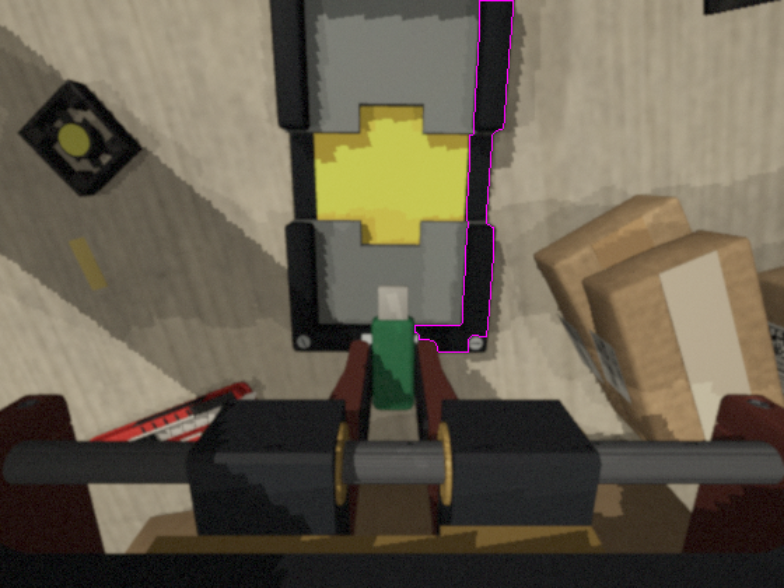

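The tray runs out of view, but the well's corners are clear: (360,105), (424,105), (421,244) and (360,244). The stick is held with its plug up and centred. The fan sits at (78,138). I'll fit the tray to the well corners at z=14.

Run:
```python
from see import *
s=env.read_state(); p,P=cam("wrist",s)
X=p2w(p,P,np.array([(421,244),(424,105),(360,105),(360,244)])/1.4,14)[:,:2]
L=rect(-35,35,-16,16); r=least_squares(lambda q:(place(q,L)-X).ravel(),[*X.mean(0),1.43]); print(r.x.round(2),np.abs(r.fun).max().round(1))
# whole-tray check with the lower rim corners at z=26, expected local (-92,-+53.5)
B=p2w(p,P,np.array([(487,351),(290,351)])/1.4,26)[:,:2]; print(B.round(1), place(r.x,np.array([[-92,-53.5],[-92,53.5]])).round(1))
```

```text
[ 528.88 -332.24    1.43] 1.2
[[ 568.3 -429.1]
 [ 461.9 -414.6]] [[ 568.5 -431. ]
 [ 462.6 -415.5]]
```

Both fits agree (528.9, −332.2, 1.43 rad). Place the stick, then look at the tester.

```bash
cat >> see.py <<'E'
def put(xy,a,z,opening,up=160):
    env.reach([*xy,z+55],down(a)); env.move_l([*xy,z+8],rate=120)
    hit=env.move_l([*xy,z],rate=25,f_stop=6); s=env.read_state(); print("put hit",hit,"z",s["tool_pos"].round(1) if hasattr(s["tool_pos"],"round") else s["tool_pos"],"want",round(z,1))
    set_gripper(opening); env.move_l([*xy,up],rate=200); print("t",env.read_state()["time_s"])
E
python3 - <<'E'
from see import *
a=1.43; d=np.array([np.cos(a),np.sin(a)]); T=np.array([528.9,-332.2])
put(T-7*d,a,82.4+4+.3,40)
env.hold(.1); im,p,P=look(T,a); cv2.imwrite("pics/t2.png",im)
xy=(450,80); b=near(-1.32,np.arctan2(xy[1],xy[0])+1.57)
set_gripper(88); im2,p,P=look(xy,b,190); cv2.imwrite("pics/b1.png",im2)
m=((im2.max(2)<75)*255).astype(np.uint8); r,c=seg(m,p,P,xy,15); print(ax(r),b); cv2.drawContours(im2,[c],-1,(255,0,255),1)
cv2.imwrite("pics/c2.png",np.hstack([cv2.resize(im[40:240,180:380],(400,400)),cv2.resize(im2[:290,135:425],(400,400))]))
print(env.read_state()["time_s"])
E
```

```text
put hit False z [ 528.  -339.1   86.8] want 86.7
t 13.1583
(np.float64(1.7688061987811117), (141.81094360351562, 63.505306243896484), array([450.89498901,  87.63067627])) 1.821592653589793
16.6667
```

View pics/c2.png

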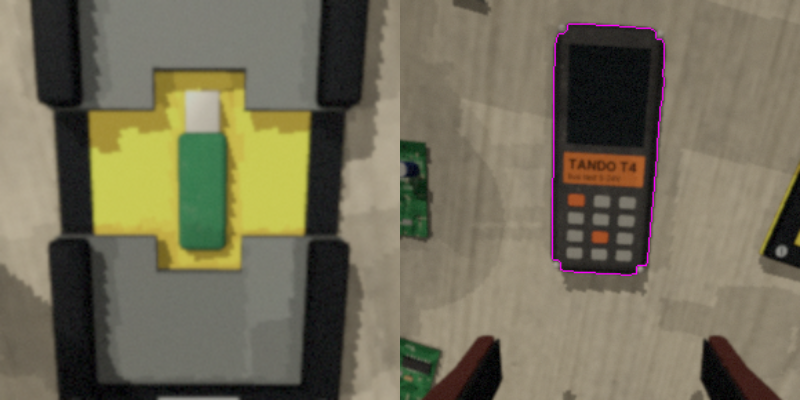

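The left crop shows the stick flat and centred in the well. The right crop shows the tester contour at 142 x 63.5 mm, which matches. Move the tester, then look at the result and at the supply.

Run:
```python
from see import *
z=grasp((450.9,87.6),1.769,86,88)
if env.read_state()["width"]<55: raise SystemExit("missed")
a=1.43; T=np.array([528.9,-332.2])
put(T,a,z+14+.4,84)
im,p,P=look(T-[0,0],a,190); cv2.imwrite("pics/t3.png",im)
xy=(370,290); b=near(1.20,np.arctan2(xy[1],xy[0])+1.57)
set_gripper(88); im2,p,P=look(xy,b,170); cv2.imwrite("pics/p1.png",im2)
m=((im2.max(2)<60)*255).astype(np.uint8); m=cv2.morphologyEx(m,cv2.MORPH_CLOSE,np.ones((35,35),np.uint8))
m=cv2.morphologyEx(m,cv2.MORPH_OPEN,np.ones((23,23),np.uint8)); r,c=seg(m,p,P,xy,30); print(ax(r),b); cv2.drawContours(im2,[c],-1,(255,0,255),1)
cv2.imwrite("pics/c3.png",np.hstack([cv2.resize(im[:290,135:425],(400,400)),cv2.resize(im2[:290,135:425],(400,400))]))
print(env.read_state()["time_s"])
```

```text
grasp hit False z 86.3 width 63.7 F 30.0
lifted width 63.5 t 19.0333
put hit False z [ 528.9 -332.2  100.7] want 100.7
t 22.6
(np.float64(2.7697430605911357), (49.10962677001953, 22.286827087402344), array([365.46374512, 265.0994873 ])) 1.2
26.2583
```

View pics/c3.png

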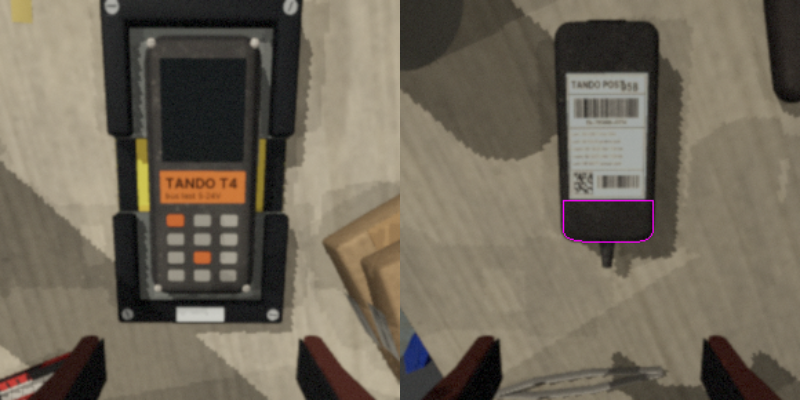

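Left: the tester is seated screen up, with even margins. Right: the supply is label up, with its block from (556,21) to (656,240) in the crop and the stub at the bottom. The label broke my mask, so I'll fit these corners instead.

Run:
```python
from see import *
s=env.read_state(); p,P=cam("wrist",s)
C=np.array([(254,240),(259,23),(155.5,22),(162,240)])*.725+[135,0]
X=p2w(p,P,C,30)[:,:2]; L=rect(-46,62,-26,26)
r=least_squares(lambda q:(place(q,L)-X).ravel(),[*X.mean(0),1.2]); q=r.x; print(q.round(3),np.abs(r.fun).max().round(1))
print([np.linalg.norm(X[i]-X[i-1]).round(1) for i in range(4)])
g=place(q,np.array([[8.,0]]))[0]; print("grasp",g)
z=grasp(g,q[2],85,88)
if env.read_state()["width"]<40: raise SystemExit("missed")
t=json.load(open("poses.json"))["supply_tray"]; b=near(t[2],np.arctan2(t[1],t[0])+1.57)
im,p,P=look(t[:2],b,210); cv2.imwrite("pics/u1.png",im); print(b,env.read_state()["time_s"])
for zz,L in((16,rect(-84.5,84.5,-47,47)),(4,rect(-70.5,70.5,-33,33))):
    cv2.polylines(im,[w2p(p,P,np.c_[place([*t[:2],b],L),np.full(4,zz)]).round().astype(int)],True,(255,0,255),1)
cv2.imwrite("pics/u1c.png",cv2.resize(im,(784,588)))
```

```text
[377.492 296.648   1.205] 2.1
[np.float64(50.7), np.float64(104.1), np.float64(49.4), np.float64(104.5)]
grasp [380.35179201 304.11945447]
grasp hit False z 85.3 width 51.8 F 30.0
lifted width 51.6 t 28.7833
1.5071535940275285 30.375
```

View pics/u1c.png

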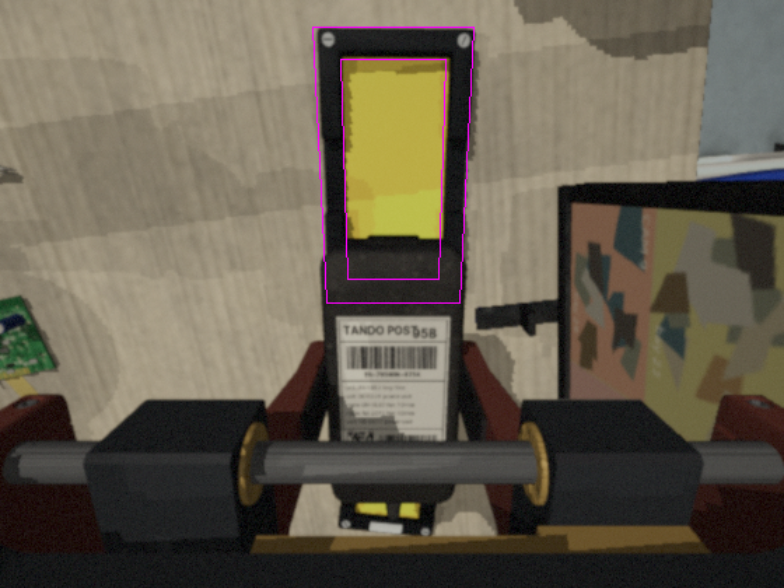

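The tray overlay matches to about 1 mm. The supply is held squarely and the screen stays off to the right. Place the supply, then look at it and at the fan and its tray.

Run:
```python
from see import *
t=json.load(open("poses.json"))["supply_tray"]; b=1.507; d=np.array([np.cos(b),np.sin(b)])
put(np.array(t[:2])+8*d+[.5,0],b,85.3+4+.3,84)
im,p,P=look(np.array(t[:2])+20*d,b,190); cv2.imwrite("pics/u2.png",im)
ft=json.load(open("poses.json"))["fan_tray"]; b=near(ft[2],np.arctan2(ft[1],ft[0])+1.57)
im3,p3,P3=look(ft[:2],b,170); print(b)
for zz,h in((12,41),(4,27)): cv2.polylines(im3,[w2p(p3,P3,np.c_[place([*ft[:2],b],rect(-h,h,-h,h)),np.full(4,zz)]).round().astype(int)],True,(255,0,255),1)
xy=(368,-295); b=near(-2.51,np.arctan2(xy[1],xy[0])+1.57,np.pi/2)
set_gripper(70); im2,p,P=look(xy,b,150); cv2.imwrite("pics/f1.png",im2)
m=((im2.max(2)<60)*255).astype(np.uint8); m=cv2.morphologyEx(m,cv2.MORPH_CLOSE,np.ones((25,25),np.uint8)); r,c=seg(m,p,P,xy,13); print(r,b); cv2.drawContours(im2,[c],-1,(255,0,255),1)
cv2.imwrite("pics/c4.png",np.hstack([cv2.resize(im[:290,135:425],(266,266)),cv2.resize(im3[50:210,200:360],(266,266)),cv2.resize(im2[25:225,180:380],(266,266))]))
print(env.read_state()["time_s"])
```

```text
put hit False z [619.2 143.9  89.6] want 89.6
t 33.075
1.4037526908812534
((372.6961669921875, -292.5677795410156), (39.14396286010742, 39.05583190917969), 30.296581268310547) 0.6315926535897933
37.0917
```

View pics/c4.png

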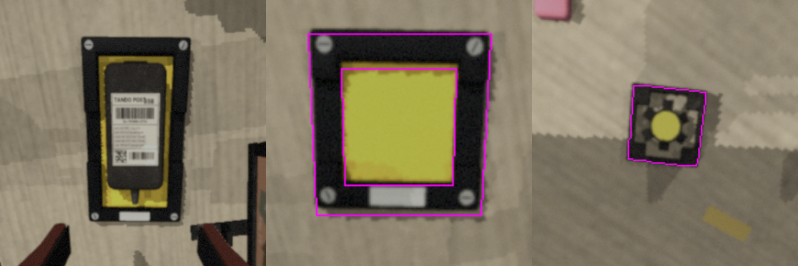

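Left: the supply lies label up in its recess. Middle: the fan tray fits the overlay, and its label is on an x wall as on the other trays. Right: the fan contour is 39 x 39 mm. Grasp and place the fan.

Run:
```python
from see import *
z=grasp((372.7,-292.6),0.529,83.5,62)
if not 35<env.read_state()["width"]<44: raise SystemExit("missed")
ft=json.load(open("poses.json"))["fan_tray"]; b=1.404
put(np.array(ft[:2]),b,z+4+.3,56)
im,p,P=look(ft[:2],b,170)
set_gripper(88); env.reach([500,-150,320],down(1.4)); env.hold(.2)
env.reach([380,-100,330],down(0)); env.hold(.2); s=viewer.camera("scene")
cv2.imwrite("pics/c5.png",np.hstack([cv2.resize(im[50:210,200:360],(350,350)),cv2.resize(s[120:345,160:465],(450,350))])); print(env.read_state()["time_s"])
```

```text
grasp hit False z 83.6 width 39.5 F 30.0
lifted width 39.9 t 39.5583
put hit False z [ 599.9 -118.2   88. ] want 87.9
t 42.6667
46.5333
```

View pics/c5.png

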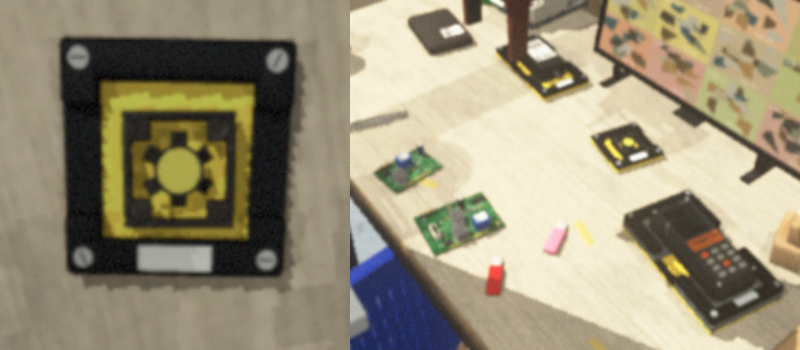

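The fan lies in its square recess, clear of all four walls. The scene view shows the tester, supply and fan in their trays, and the sleeve, pink stick and red stick where they were.

```bash
python3 -c "
from station import workorder; print(workorder.sign_off())"
```

```text
the job is handed in; nothing more can be done
None
```

I packed the stick, tester, supply and fan into their trays in the order asked and handed the job in after about 47 s; the final pictures show all of them seated, and the sleeve and look-alikes were left alone.

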